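# Strip two jammed thread-cone adapters and sort them by size

### The job

The small yellow thread-cone adapter is jammed on top of the large blue one: hook the large one's foot fully home under the red prongs of the sloping stripping fork, pull the small one off there while the fork holds the large one back, and then stand each of the two upright in the middle of the disc of its own size. Keep both from toppling over, and leave the orange adapter and the other things on the bench as they are.

Things in the scene. Friction and masses are not known exactly. Their poses are not given: they have to be found in the camera images.
- large_mid (a point): Centre (on the axis, 55 mm above the underside) of the large blue thread-cone adapter: plastic core, round all over, axis along its z. It starts upright on the table, the small one jammed over its spigot. Mass 140 to 280 g.
- large: The same large adapter; origin at the centre of its underside, z up its axis. From below: foot flange 84 mm diameter, 6 mm thick; body 52 mm diameter narrowing to 48 mm at a flat shoulder 60 mm up; then a plain spigot 30 mm diameter up to the top at 110 mm.
- small_mid (a point): Centre (on the axis, 42.5 mm above the underside) of the small yellow thread-cone adapter: plastic core, round all over, axis along its z. A cap 85 mm high, 43 mm outside diameter at the foot, 42 mm at the closed top, foot flange 56 mm diameter, 6 mm thick; bore open below, 34 mm wide, 75 mm deep. 140 g. At the start its foot rests on the large one's shoulder (nested height 145 mm).
- small: The same small adapter; origin at the centre of its underside, z up its axis. Three sprung tongues in its bore, 7 to 21 mm above the underside, clamp the large one's spigot: drawing it off takes a steady pull of about 9 to 16 N over some 45 mm, so lifting the small one lifts both.
- ramp: Sloping bed of the stripping fork (aluminium, red prongs; fixed): z is its normal, leaning 30 degrees from vertical towards the robot's side, x runs up the slope, y across. Origin: on the bed, where the large one's underside centre lies when its flange is fully home against the lower end stop (stop face at x = -43 mm), 45 mm above the table. Bed spans x -53 to 132, y -52 to 52 mm.
- prongs (a point): Midway between the two red prongs, level with their undersides, 11 mm above the bed at the seat. The prongs are 5 mm thick, run from the stop to x = 33 mm (turned-up tips to x = 47 mm) and leave a slot 60 mm wide; the channel's side walls under them are 92 mm apart. The upper end is open: the flange slides in under the prongs, the body in the slot.
- entry (a point): Point on the bare bed, 92 mm up the slope from the ramp's origin, clear of the prongs: set the large one's foot down here, square to the bed, and slide it down the slope to the stop.
- disc_s_top (a point): Centre of the top of the small disc (fixed, white with a black face, 60 mm diameter, 4 mm high): for the small yellow adapter.
- disc_m_top (a point): Centre of the top of the medium disc (fixed, white with a black face, 74 mm diameter, 4 mm high): occupied by the orange adapter.
- disc_l_top (a point): Centre of the top of the large disc (fixed, white with a black face, 88 mm diameter, 4 mm high): for the large blue adapter.
- medium_mid (a point): Centre (45 mm above its underside) of the medium orange adapter, same style, flange 70 mm diameter, 90 mm high, standing on the medium disc; to be left alone.
- medium: The orange adapter; origin at the centre of its underside.
- weight: Round steel weight, 60 mm diameter, 24 mm high; leave alone.
- case: Black case 55 x 150 x 40 mm; leave alone.
- tin: Open red tin 80 x 120 x 30 mm; leave alone.
- shears: Tailor's shears lying flat, 240 mm long; leave alone.
- marker: Grey marker, 14 mm thick, 134 mm long, lying; leave alone.
- ruler: Steel ruler 200 x 35 x 4 mm, lying; leave alone.
Things that resemble listed ones, but are neither listed nor needed, are in the scene too. Leave any purple look-alike of the part that bears ramp alone.

How it is judged (in metres and radians):
On the way, in this order (a step that is already met when the one before it is completed fails the run):
1. the jammed pair is hooked: the large one's flange is under the prongs, within 12 mm of fully home and square to the bed, with the small one still nested on it (distance between large_mid and small_mid below 0.056 m and x of large_mid in the frame of ramp between -0.03 and 0.012 m and y of large_mid in the frame of ramp between -0.015 and 0.015 m and z of large_mid in the frame of ramp between 0.045 and 0.07 m and angle between the z axis of large_mid and the z axis of ramp, either way round below 0.14 rad), for 0.1 s.
2. the small one is pulled clear of the spigot while the fork still holds the large one (distance between large_mid and small_mid above 0.105 m and x of large_mid in the frame of ramp between -0.03 and 0.03 m and y of large_mid in the frame of ramp between -0.015 and 0.015 m and z of large_mid in the frame of ramp between 0.045 and 0.07 m and angle between the z axis of large_mid and the z axis of ramp, either way round below 0.14 rad), for 0.1 s.
At the end, for the whole second after the job is handed in: The small, large and medium adapters each stand upright (within 5 degrees), foot down on the disc of their own size, within 12 mm of its centre, at rest (horizontal distance between small_mid and disc_s_top below 0.012 m and angle between each of small_mid, large_mid, medium_mid's own z axis and vertical below 0.09 rad and z of small_mid in the frame of disc_s_top between 0.0385 and 0.0465 m and linear speed of each of small, large, medium below 0.02 m/s and horizontal distance between large_mid and disc_l_top below 0.012 m and z of large_mid in the frame of disc_l_top between 0.051 and 0.059 m and horizontal distance between medium_mid and disc_m_top below 0.012 m and z of medium_mid in the frame of disc_m_top between 0.041 and 0.049 m); the robot touches nothing.
It fails at once if one of the two adapters topples over (more than 70 degrees from upright) (angle between any of large_mid, small_mid's own z axis and vertical above 1.22 rad).
It fails at once if the orange adapter is moved more than 10 mm or tipped (distance of medium_mid from where it was at the start of the episode above 0.01 m or angle between medium_mid's own z axis and vertical above 0.3 rad).
It fails at once if another loose thing on the bench (weight, case, tin, shears, marker, ruler) is moved more than 20 mm (distance of any of weight, case, tin, shears, marker, ruler from where it was at the start of the episode above 0.02 m).
It also fails if it takes over 61 s, if anything falls off the work surface, if the arm or the gripper's body presses on something with over 40 N, if the wrist force passes 120 N, or if a joint passes its speed limit or range.

### The arm

A 6-joint arm with a two-finger parallel gripper is mounted at the origin on the work surface. World frame = base frame: x ahead of the robot, y to its left, z up, the work surface at z = 0. Lengths are in mm, angles in rad, forces in N, time in s.
With the tool pointing down it reaches from about 300 to 775 mm from the base axis. Payload 14.6 kg.
Tool frame: the origin (TCP) lies at the very end of the fingers, on their centre line; the grasp point (between the pads) lies 19 mm behind it; z points along the fingers, y is the line along which they close (so a half turn about z gives the same grasp; the last joint's range is limited). The gripper opens to 94 mm and grips with 3 to 60 N. Pads are 16 mm wide; open, the fingers measure 119 mm over their backs; the gripper's body (75 mm by 177 mm) begins 78 mm behind the grasp point.
Start: joints at [-1.318, 0.3, 1.521, -0, 1.321, -0.067], TCP at [172.9, -522.106, 205.446] pointing down, gripper open.
Joint ranges: [-3.03, 3.03], [-0.79, 2.21], [0.23, 2.52], [-1.04, 4.18], [0, 3.07], [-2.55, 2.55]. Speed limits (rad/s): [2.22, 2.22, 2.57, 3.14, 3.14, 3.14].

### API

Orientations are given as [roll, pitch, yaw] about the fixed x, y, z axes, in that order (R = Rz(yaw) Ry(pitch) Rx(roll)).
In Python, from cell import manip gives the robot as it stands.
- The arm moves only by the tool servo_tool, never from a script. Its argument "motion" is a list that holds one entry, the list of rows, each a list of 7 numbers: the shift along the world's x, y, z as a fraction of full scale, then the turn, a rotation vector about the world's x, y, z as a fraction of full scale, then the closure, from 0 (fully open) to 1 (shut). In form: [[[x, y, z, rx, ry, rz, gripper], ...]]. A call has 1 to 10 rows; each row is the pose to reach, as a shift and turn from the pose commanded when the call began, turning the shorter way round; what a row does not reach only later rows make up. Full scale, the value 1, is 0.5 m for a shift and pi rad for a turn. A row lasts 1/10 s, in which the tool goes at most 50 mm and 8.59 degrees, less where a joint would pass 70% of its speed; a pose out of reach is approached as far as the arm can. A call with a number of a shift or a turn outside -1 to 1 is refused whole. A call with a gripper value outside its range is refused whole. The fingers move at their own pace and stop on an object; "newtons" is the grip in N (left out, the last holds). Time passes only in rows, so rows that repeat a pose let the fingers close. It gives the time, the measured TCP pose, the force, the opening and the grip force at its end, in the units of the state.
- manip.read_state(): the state, without advancing time (a new reading comes with each control period).
- manip.camera(name): name is "scene" or "top"; returns a dict with "frame" (420x560x3 uint8, red, green, blue), "range_z" (420x560 float32, mm along the optical axis (not along the pixel's ray), 0 where there is no reading), "vfov" (degrees; the focal length in pixels is half the picture's height over the tangent of half this angle, whatever the lens; pixels are square), "cx", "cy" (the principal point, pixels), "k1" (the pictures are not rectified: a ray, as slopes to the right and down, at radius r is drawn at 1 + k1 r^2 times it, then the intrinsics apply), "cam_to_world" (4x4, takes a point from camera to world coordinates). Camera axes: x right, y down, z forward; pixel columns grow to the right and rows downward; lengths in mm; the calibration is good to about 2 mm. A picture is of the moment at which its call begins.
- manip.sign_off(): hands the job in; it is judged then, once.
The state is a dict: "clock": time; "joints": joint angles; "qd": joint speeds; "effort": joint torques, N m; "eef_pos": TCP position; "eef_rot": TCP orientation; "wrist_force": force on the tool from outside, world axes, zero at the start; "moment": the same for the moment, N m; "finger_gap": finger opening in mm; "finger_force": force on a finger pad.
Only numpy, scipy, OpenCV 4.12 (cv2) and the standard library are available. Lean on these libraries where they do the work, as an engineer would, in place of code of your own. Each camera call takes 0.05 s, during which the arm holds its last target. There are 200 camera calls.

## Working session

There is one attempt and no reset: what is moved stays moved. The work goes in short steps, Python scripts to look and compute and a tool call to move; the robot and the scene stay as the last step left them, time stands still between calls to the robot, and variables do not carry over. Pictures are saved under pics/ and viewed, at most 10 in all, crops included, and the job is handed in when it is done.

Besides the shell and the picture viewer there is one more tool, called after "Call:" as name([rows], argument=value, ...), one row to a line, values as JSON. servo_tool: Moves the arm, as the interface text tells. Its arguments: {"type":"object","properties":{"motion":{"type":"array"},"newtons":{"type":"number"}},"required":["motion"]}

```bash
mkdir -p pics
cat > h.py <<'E'
import numpy as np, cv2
from cell import manip
def cam(n):
    c=manip.camera(n); f=210/np.tan(np.radians(c['vfov'])/2)
    K=np.array([[f,0,c['cx']],[0,f,c['cy']],[0,0,1.]])
    c['K']=K; h,w=c['range_z'].shape
    uv=np.stack(np.meshgrid(np.arange(w),np.arange(h)),-1).reshape(-1,1,2).astype(float)
    n_=cv2.undistortPoints(uv,K,np.array([c['k1'],0,0,0,0.])).reshape(h,w,2)
    z=c['range_z'][...,None].astype(float)
    p=np.concatenate([n_*z,z],-1); T=np.array(c['cam_to_world'])
    c['P']=p@T[:3,:3].T+T[:3,3]; c['ok']=c['range_z']>0
    return c
def save(c,name,box=None):
    im=c['frame'][...,::-1]
    if box: x0,y0,x1,y1=box; im=im[y0:y1,x0:x1]
    s=min(800/im.shape[1],600/im.shape[0]); cv2.imwrite('pics/'+name,cv2.resize(im,None,fx=s,fy=s))
E
python3 - <<'E'
from h import *
for n in('top','scene'):
    c=cam(n); save(c,n+'0.png'); np.savez(n+'0.npz',P=c['P'],f=c['frame'],ok=c['ok']); print(np.round(c['cam_to_world'],2).tolist(),c['vfov'],c['k1'])
s=manip.read_state(); print(s)
E
```

```text
[[-0.02, -0.99, 0.12, 308.93], [-1.0, 0.03, 0.03, -24.45], [-0.03, -0.12, -0.99, 1275.59], [0.0, 0.0, 0.0, 1.0]] 48.856440773816175 0.00823930361001917
[[-0.06, 0.85, -0.52, 1035.56], [1.0, 0.05, -0.04, 19.31], [-0.01, -0.52, -0.86, 1032.39], [0.0, 0.0, 0.0, 1.0]] 55.29091835970573 -0.060575998109275796
{'clock': 0.1, 'joints': array([-1.31760869e+00,  3.00392747e-01,  1.52148553e+00, -3.47003547e-05,
        1.32067202e+00, -6.66171842e-02]), 'qd': array([-9.21049520e-05, -1.33951528e-03, -1.09863092e-03,  2.42157344e-04,
       -3.12216235e-03, -1.40550997e-04]), 'effort': array([ 1.45863974e-03, -5.32645297e+01, -3.53284049e+01,  7.09672272e-02,
        2.34700588e-02, -7.07731533e-05]), 'eef_pos': array([ 172.83537721, -521.91161708,  204.96972445]), 'eef_rot': array([-3.14063490e+00, -3.02103044e-05,  3.19813414e-01]), 'wrist_force': array([-0.11540936, -0.60045657, -0.66413976]), 'moment': array([ 0.00441829,  0.00329371, -0.02102822]), 'finger_force': 0.0, 'finger_gap': 93.84329419061741}
```

View pics/top0.png

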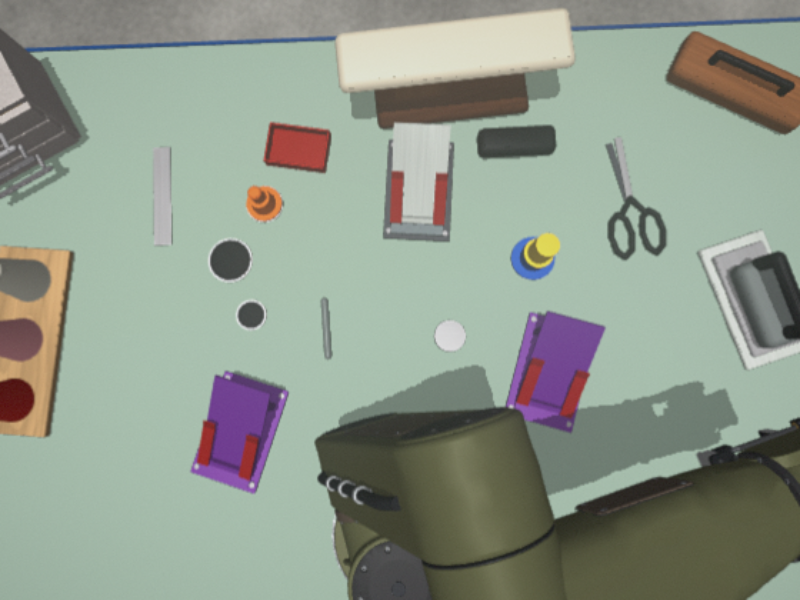

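View pics/scene0.png

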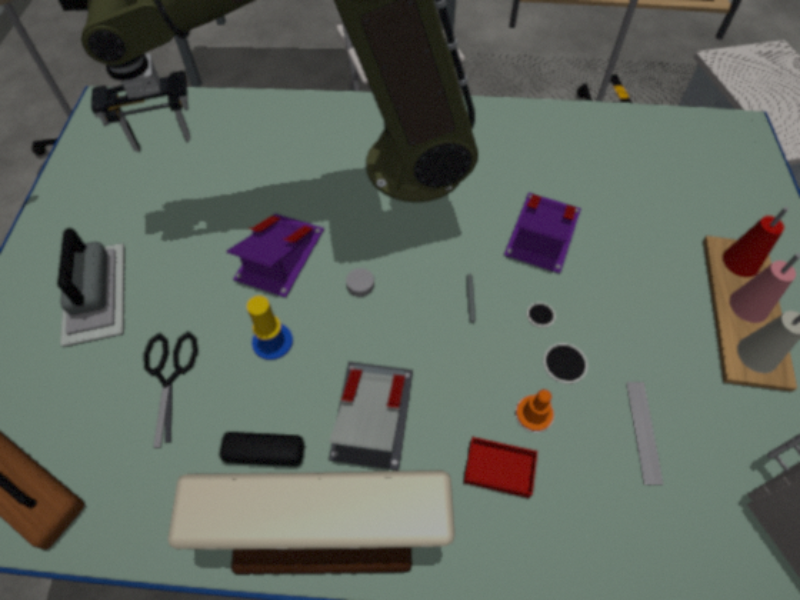

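The top view shows the jammed pair at (533,257)/(545,245), the aluminium fork at (420,182), and the purple look-alikes at (240,432) and (555,372). The black discs are at (230,260) for large and (251,315) for small, with a blank white disc at (450,335). The orange adapter is at (264,203). I choose the blue/yellow pair, the aluminium fork, and the black discs by size.

Run:
```python
from h import *
D={n:np.load(n+'0.npz') for n in('top','scene')}
im=D['top']['f'];
def blob(n,m,name,k=0):
    P=D[n]['P'];m=m&D[n]['ok'];q=P[m]
    print(n,name,len(q),'med',np.round(np.median(q,0),1),'min',np.round(q.min(0)),'max',np.round(q.max(0)))
def box(n,x0,y0,x1,y1):
    m=np.zeros((420,560),bool); s=.7; m[int(y0*s):int(y1*s),int(x0*s):int(x1*s)]=1; return m
for n,bx in(('top',dict(pair=(500,225,570,290),L=(200,230,260,290),S=(230,295,275,335),ramp=(375,115,460,245),or_=(240,178,290,228),beam=(330,5,580,95),blank=(430,315,470,355),tin=(260,120,335,175),case=(472,120,560,162))),
            ('scene',dict(pair=(240,285,300,365),L=(540,340,590,385),S=(522,298,558,328),ramp=(325,355,418,475),or_=(510,380,560,435)))):
    f=D[n]['f'].astype(int);r,g,b=f[...,0],f[...,1],f[...,2];P=D[n]['P']
    B={k:box(n,*v) for k,v in bx.items()}
    blob(n,B['pair']&(b>r+50)&(b>g+30),'blue'); 
    y=B['pair']&(r>b+60)&(g>b+40); blob(n,y,'yellow'); 
    yt=y&(P[...,2]>141); blob(n,yt,'yellowtop')
    for k in 'LS':
        dk=B[k]&(f.max(-1)<70); blob(n,dk,k+'dark')
        q=P[dk&D[n]['ok']][:,:2].astype(np.float32); print('  circ',cv2.minEnclosingCircle(q))
    blob(n,B['ramp']&(r>g+60),'prongs'); blob(n,B['or_']&(r>b+60),'orange'); 
    if 'beam' in B:
        for k in('beam','tin','case','blank'): blob(n,B[k]&(P[...,2]>(-50 if k=='blank' else 15)),k)
    # bed plane
    q=P[B['ramp']&D[n]['ok']&(abs(r-b)<40)&(P[...,2]>30)]
    best=None;rng=np.random.default_rng(0)
    for i in range(500):
        a=q[rng.choice(len(q),3,0)];nv=np.cross(a[1]-a[0],a[2]-a[0]);nn=np.linalg.norm(nv)
        if nn<100: continue
        nv/=nn; nv*=np.sign(nv[2]); ii=abs((q-a[0])@nv)<2
        if .8<nv[2]<.93 and(best is None or ii.sum()>best.sum()): best=ii
    w=q[best];c=w.mean(0);nv=np.linalg.svd(w-c,full_matrices=False)[2][2];nv*=np.sign(nv[2]);
    print(n,'bed n',nv.round(3),'tilt',np.degrees(np.arccos(nv[2])),'az',np.degrees(np.arctan2(nv[1],nv[0])),'c',c.round(1),len(w),w.min(0).round(),w.max(0).round())
    np.save('bed_%s.npy'%n,w)
```

```text
top blue 311 med [ 496.1 -251.2    7.5] min [ 473. -313.   -5.] max [ 554. -227.   62.]
top yellow 346 med [ 510.6 -265.   144.4] min [ 488. -322.   -3.] max [ 537. -241.  151.]
top yellowtop 218 med [ 513.4 -267.6  146.3] min [ 494. -288.  141.] max [ 534. -248.  151.]
top Ldark 39 med [524.4 349.2   4.7] min [496. 293.   0.] max [560. 359.  13.]
  circ ((527.58544921875, 324.0643005371094), 35.862586975097656)
top Sdark 1 med [413.8 301.4   3.6] min [414. 301.   4.] max [414. 301.   4.]
  circ ((413.76800537109375, 301.3624267578125), 9.999999747378752e-05)
top prongs 498 med [625.2 -20.1  57.8] min [ 581. -102.   30.] max [668.   4.  88.]
top orange 456 med [629.  247.4  19.3] min [604. 220.  -2.] max [673. 290. 101.]
top beam 7877 med [ 857.6 -127.1  168.4] min [ 797. -331.   16.] max [935.  93. 177.]
top tin 386 med [748.9 187.6  28.5] min [699. 120.  15.] max [798. 250.  42.]
top case 1111 med [ 737.3 -241.8   39.8] min [ 713. -318.   15.] max [ 770. -169.   48.]
top blank 779 med [ 371.  -102.5    6.4] min [ 333. -142.   -5.] max [409. -65.  33.]
top bed n [-0.495  0.03   0.86
[... 302 characters left out ...]
ellowtop 168 med [ 514.1 -268.7  145.5] min [ 492. -289.  141.] max [ 532. -249.  149.]
scene Ldark 493 med [527.1 319.8   5.5] min [489. 284.  -0.] max [564. 357.  11.]
  circ ((526.2911376953125, 319.2638854980469), 38.63572311401367)
scene Sdark 169 med [416.9 278.5   5.8] min [393. 256.   1.] max [442. 302.  10.]
  circ ((417.6341247558594, 278.8501892089844), 24.506553649902344)
scene prongs 285 med [626.6 -20.2  60.8] min [ 580. -102.   33.] max [669.   1.  89.]
scene orange 559 med [646.5 244.4  33. ] min [601. 217.   4.] max [669. 286.  99.]
scene bed n [-0.492  0.043  0.869] tilt 29.629988709746996 az 174.95950014700347 c [690.2 -57.2  79. ] 1405 [ 602. -114.   30.] [754.  -2. 115.]
```

Run:
```python
from h import *
D=np.load('top0.npz'); cv2.imwrite('pics/a.png',np.hstack([cv2.resize(D['f'][75:175,255:330][...,::-1],(390,520)),cv2.resize(D['f'][150:210,340:410][...,::-1],(400,520))]))
```

```text
(no output)
```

View pics/a.png

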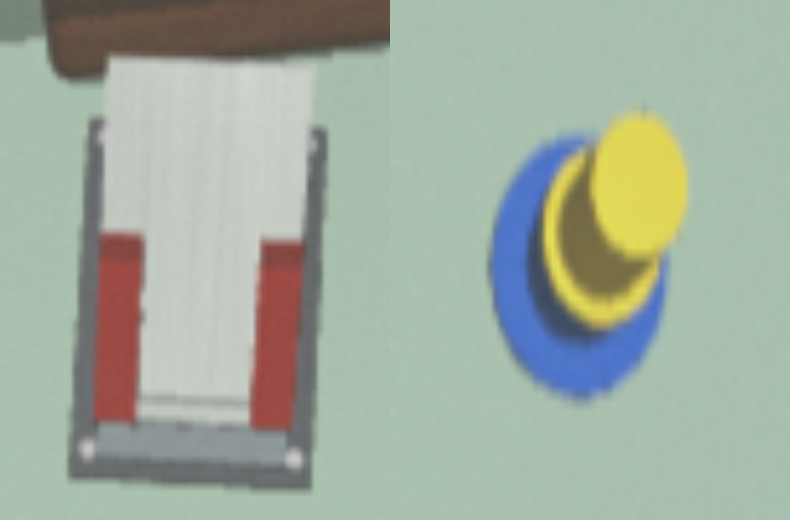

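The crop confirms the aluminium fork, with its stop at the lower (robot) end and the red prongs beside the slot. The yellow cap sits on the blue foot. Next I fit the ramp frame and the discs.

Run:
```python
from h import *
for n,bx in(('top',(375,115,460,245)),('scene',(325,355,418,475))):
    D=np.load(n+'0.npz');f=D['f'].astype(int);P=D['P']
    m=np.zeros((420,560),bool);x0,y0,x1,y1=[int(v*.7) for v in bx];m[y0:y1,x0:x1]=1
    red=P[m&D['ok']&(f[...,0]>f[...,1]+60)&(P[...,2]>25)]
    c=np.median(red[:,1]); c=(red[:,1].min()+red[:,1].max())/2
    L=red[red[:,1]>c];R=red[red[:,1]<c]
    w=np.load('bed_%s.npy'%n)
    xy=[]
    for X in np.arange(615,752,5):
        s=w[abs(w[:,0]-X)<4]; 
        if len(s)>15: xy.append((X,s[:,1].min(),s[:,1].max()))
    xy=np.array(xy);up=xy[xy[:,0]>680]
    print(n,'edge slopes',np.polyfit(up[:,0],up[:,1],1),np.polyfit(up[:,0],up[:,2],1))
    # prong medial lines
    pl=np.polyfit(L[:,0],L[:,1],1);pr=np.polyfit(R[:,0],R[:,1],1);print('prong',pl,pr,'mid@620',(np.polyval(pl,620)+np.polyval(pr,620))/2, 'sep',np.polyval(pl,620)-np.polyval(pr,620))
    yaw=(pl[0]+pr[0])/2
    nv=np.linalg.svd(w-w.mean(0),full_matrices=False)[2][2]; nv*=np.sign(nv[2]); cc=w.mean(0)
    az=np.arctan(yaw); ex=np.array([np.cos(az)*.866,np.sin(az)*.866,.5])
    # origin: on bed, z=45: 
    X=cc[0]+(nv[2]*(cc[2]-45))/nv[0]  # approx y at cc
    print('x at z=45',X,'yaw',yaw,'bed top end along: max x',w[:,0].max(),w[:,2].max(), 'z45-> x upper', X+132*.866, 'tips', np.percentile(red[:,0],[1,99]),np.percentile(red[:,2],[1,99]))
    # discs: undistorted color mask at z=4 : white ring+black
    for k,b in (dict(L=(200,230,260,290),S=(230,295,275,335)) if n=='top' else dict(L=(535,335,595,388),S=(518,296,560,330))).items():
        x0,y0,x1,y1=[int(v*.7) for v in b]; s=f[y0:y1,x0:x1]; mm=((s[...,1]-s[...,0])<12) 
        u=np.argwhere(mm); cnt=cv2.findContours(mm.astype(np.uint8),cv2.RETR_EXTERNAL,cv2.CHAIN_APPROX_NONE)[0]; cn=max(cnt,key=cv2.contourArea)
        e=cv2.fitEllipse(cn); ctr=np.array(e[0])+[x0,y0]
        # ray to z=4
        i,j=ctr[::-1].astype(int); p=P[i-6:i+7,j-6:j+7].reshape(-1,3); ok=D['ok'][i-6:i+7,j-6:j+7].ravel(); print(n,k,'ctr',ctr,e[1],p[ok].mean(0).round(1),ok.mean())
```

```text
top edge slopes [ -0.0852542  -46.54418817] [-0.06174789 38.17036123]
prong [-0.0728305  36.93210289] [ -0.07571296 -43.55249203] mid@620 -49.35866600684678 sep 82.27171721318975
x at z=45 633.3443330844211 yaw -0.0742717281265876 bed top end along: max x 753.8503554890409 114.03335553143211 z45-> x upper 747.6563330844211 tips [581.90325924 666.72135216] [33.76331983 83.86806141]
top L ctr [160.91234779 181.78796387] (29.80055809020996, 30.67654037475586) [529.3 323.4   6.7] 0.9822485207100592
top S ctr [175.54621315 219.97600937] (20.406002044677734, 21.00905418395996) [421.4 281.3   5.7] 0.9940828402366864
scene edge slopes [ 1.62021689e-02 -1.22341231e+02] [-0.0756485  45.93021807]
prong [-0.07680415 38.32076201] [ -0.06978573 -48.78404334] mid@620 -50.67450294087572 sep 82.75338470960968
x at z=45 630.2315256086056 yaw -0.07329493915596899 bed top end along: max x 753.5974381354166 114.66641068662307 z45-> x upper 744.5435256086056 tips [582.78534375 668.06440223] [36.44915598 87.87698657]
scene L ctr [395.39615631 253.98676872] (27.30181884765625, 32.045188903808594) [525.  318.6   5.6] 0.9940828402366864
scene S ctr [378.19722176 220.08524323] (17.354337692260742, 20.28435707092285) [418.8 277.4   5.8] 1.0
```

Call:
servo_tool([
  [[0.07,0.05,0.05,0,0,0.04,0.25],[0.15,0.11,0.05,0,0,0.08,0.25],[0.23,0.17,0.05,0,0,0.13,0.25],[0.31,0.23,0.05,0,0,0.17,0.25],[0.39,0.29,0.05,0,0,0.21,0.25],[0.47,0.35,0.05,0,0,0.25,0.25],[0.55,0.41,0.05,0,0,0.3,0.25],[0.62,0.46,0.05,0,0,0.34,0.25],[0.68,0.508,0.05,0,0,0.3747,0.25],[0.68,0.508,0.05,0,0,0.3747,0.25]],
], newtons=50)

```text
clock: 1.1
eef_pos: [515.3, -265.1, 229.7]
eef_rot: [-3.141, -0.001, 1.505]
wrist_force: [-0.2, 0.0, 0.1]
finger_gap: 70.6
finger_force: 0.0
```

Call:
servo_tool([
  [[0.001,0,-0.06,0,0,0,0.25],[0.001,0,-0.12,0,0,0,0.25],[0.001,0,-0.18,0,0,0,0.25],[0.001,0,-0.23,0,0,0,0.25],[0.001,0,-0.263,0,0,0,0.25],[0.001,0,-0.263,0,0,0,0.25]],
])

```text
clock: 1.7
eef_pos: [511.9, -267.9, 96.6]
eef_rot: [-3.138, -0.002, 1.496]
wrist_force: [-1.1, -0.0, -0.8]
finger_gap: 70.4
finger_force: 0.0
```

Run:
```python
from h import *
print(manip.read_state()['eef_pos'])
c=cam('scene'); save(c,'b.png',(140,150,270,270)); c2=cam('top');f=c2['frame'].astype(int)
P=c['P'];f=c['frame'].astype(int);m=np.zeros((420,560),bool);m[180:270,150:230]=1
q=P[m&c['ok']&(f[...,0]>f[...,2]+60)&(f[...,1]>f[...,2]+40)];print(len(q),np.median(q,0))
```

```text
[ 511.87342258 -267.92120069   96.56167698]
241 [ 524.3701887  -254.46815998  100.85915845]
```

View pics/b.png

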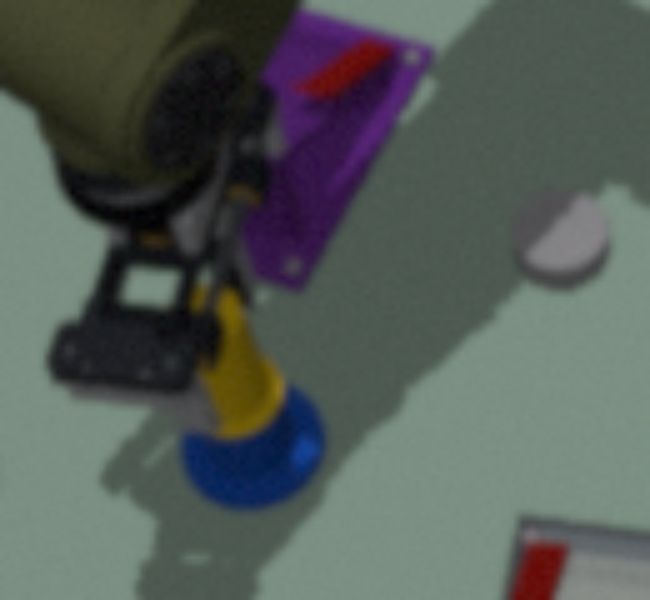

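The picture shows the fingers straddling the yellow cap, with a grey finger end near (190,400) and the cap at (235,350). I'll check the y-alignment by projecting the TCP.

Run:
```python
from h import *
c=cam('scene');T=np.linalg.inv(np.array(c['cam_to_world']))
def pr(p):
    r,_=cv2.Rodrigues(T[:3,:3]);u=cv2.projectPoints(np.array([p],float),r,T[:3,3],c['K'],np.array([c['k1'],0,0,0,0.]))[0].ravel();return ((u-[140,150])*5).round()
for p in [(513.5,-268,145),(513.5,-268,100),(513.5,-268,60),(513.5,-268,0),(548,-268,97),(560,-268,97),(554,-276,97),(554,-260,97),(473,-268,97)]: print(p,pr(p))
```

```text
(513.5, -268, 145) [204. 318.]
(513.5, -268, 100) [221. 361.]
(513.5, -268, 60) [236. 397.]
(513.5, -268, 0) [256. 447.]
(548, -268, 97) [210. 420.]
(560, -268, 97) [206. 440.]
(554, -276, 97) [194. 429.]
(554, -260, 97) [223. 431.]
(473, -268, 97) [235. 301.]
```

The projection matches the picture, so I close the grip.

Call:
servo_tool([
  [[0,0,0,0,0,0,1],[0,0,0,0,0,0,1],[0,0,0,0,0,0,1],[0,0,0,0,0,0,1],[0,0,0,0,0,0,1],[0,0,0,0,0,0,1]],
], newtons=55)

```text
clock: 2.45
eef_pos: [513.4, -268.1, 99.1]
eef_rot: [-3.142, 0.0, 1.497]
wrist_force: [-2.0, 0.9, 1.7]
finger_gap: 41.9
finger_force: 54.9
```

Call:
servo_tool([
  [[0,0,0.03,0,0,0,1],[0,0,0.09,0,0,0,1],[0,0,0.16,0,0,0,1],[0.02,0.04,0.22,0,0,0,1],[0.06,0.1,0.25,-0.002,-0.03,0,1],[0.1,0.18,0.26,-0.004,-0.06,0,1],[0.15,0.26,0.26,-0.007,-0.1,0,1],[0.2,0.34,0.26,-0.01,-0.14,0,1],[0.23,0.4,0.26,-0.0123,-0.1663,0,1],[0.245,0.434,0.26,-0.0123,-0.1663,0,1]],
])

```text
clock: 3.45
eef_pos: [635.2, -48.4, 228.8]
eef_rot: [2.617, -0.001, 1.499]
wrist_force: [-0.9, -0.3, -3.6]
finger_gap: 41.5
finger_force: 54.9
```

Call:
servo_tool([
  [[0,0,0,0,0,0,1],[0,0,0,0,0,0,1],[0,0,0,0,0,0,1]],
])

```text
clock: 3.75
eef_pos: [635.7, -51.9, 229.1]
eef_rot: [2.618, 0.0, 1.496]
wrist_force: [-0.1, -0.0, -4.0]
finger_gap: 42.1
finger_force: 54.9
```

Run:
```python
from h import *
from scipy.optimize import least_squares
from scipy.spatial.transform import Rotation as R
s=manip.read_state(); print(s['eef_pos'],s['eef_rot'],s['wrist_force'])
Rt=R.from_euler('xyz',s['eef_rot']).as_matrix();print('tool z',Rt[:,2],'y',Rt[:,1])
c=cam('scene'); c2=cam('top'); save(c,'c.png',(180,190,330,330))
for n,k in(('scene',c),('top',c2)):
    f=k['frame'].astype(int);P=k['P'];m=k['ok']&(f[...,2]>f[...,0]+50)&(f[...,2]>f[...,1]+30)&(P[...,0]>560)&(P[...,0]<780)&(abs(P[...,1]+50)<80)
    q=P[m]; ax=-Rt[:,2]; h=(q-s['eef_pos'])@ax; print(n,len(q),np.percentile(h,[2,10,50,90,98]).round(1))
    # across y offset relative to tool
    lat=(q-s['eef_pos'])@Rt[:,0]; print(' lat',np.percentile(lat,[2,50,98]).round(1), 'along', np.percentile((q-s['eef_pos'])@Rt[:,1],[2,50,98]).round(1))
```

```text
[635.69632981 -51.92917908 229.13899757] [2.61811318e+00 6.22159292e-05 1.49621177e+00] [-0.14784325 -0.00457512 -3.99056822]
tool z [ 0.49850288 -0.03730375 -0.86608505] y [ 0.86367953 -0.06450568  0.49989667]
scene 678 [-98.1 -94.3 -90.1 -55.  -47. ]
 lat [-37.4   2.8  36. ] along [-21.6  20.4  38.9]
top 26 [-97.9 -96.2 -93.1 -90.7   8.8]
 lat [-38.2  37.1  41.8] along [-4.5 11.8 32. ]
```

View pics/c.png

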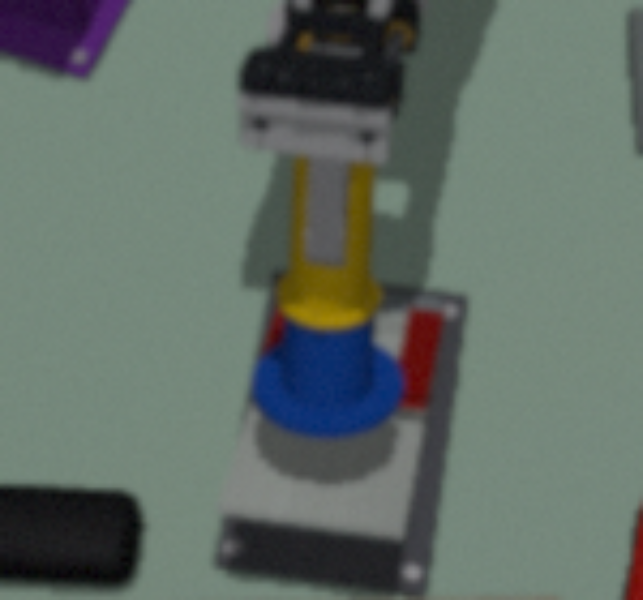

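The crop shows the pair square in the grip above the fork bed, with the blue flange at (328,385) centred over the channel.

Call:
servo_tool([
  [[0.02,-0.0015,-0.0346,0,0,0,1],[0.04,-0.003,-0.069,0,0,0,1],[0.05,-0.004,-0.0866,0,0,0,1],[0.054,-0.004,-0.0935,0,0,0,1],[0.054,-0.004,-0.0935,0,0,0,1]],
])

```text
clock: 4.35
eef_pos: [662.8, -53.4, 182.1]
eef_rot: [2.618, -0.0, 1.497]
wrist_force: [0.3, 0.2, -4.3]
finger_gap: 41.9
finger_force: 54.9
```

Call:
servo_tool([
  [[0.001,0,-0.0017,0,0,0,1],[0.002,0,-0.0035,0,0,0,1],[0.003,0,-0.0052,0,0,0,1],[0.003,0,-0.0052,0,0,0,1]],
])

```text
clock: 4.75
eef_pos: [664.4, -53.1, 179.8]
eef_rot: [2.618, -0.0, 1.497]
wrist_force: [-0.4, 0.0, -4.5]
finger_gap: 42.2
finger_force: 54.9
```

Call:
servo_tool([
  [[0.001,0,-0.0017,0,0,0,1],[0.002,0,-0.0035,0,0,0,1],[0.002,0,-0.0035,0,0,0,1]],
])

```text
clock: 5.05
eef_pos: [665.2, -52.8, 177.9]
eef_rot: [2.618, -0.0, 1.497]
wrist_force: [-4.9, 2.7, 0.1]
finger_gap: 41.8
finger_force: 54.9
```

Call:
servo_tool([
  [[0.001,0,-0.0017,0,0,0,1],[0.001,0,-0.0017,0,0,0,1]],
])

```text
clock: 5.25
eef_pos: [665.4, -52.5, 177.7]
eef_rot: [2.619, -0.001, 1.497]
wrist_force: [-14.6, 3.5, 7.4]
finger_gap: 42.0
finger_force: 55.0
```

Call:
servo_tool([
  [[0.001,0,-0.0017,0,0,0,1],[0.001,0,-0.0017,0,0,0,1]],
])

```text
clock: 5.45
eef_pos: [665.5, -52.4, 177.6]
eef_rot: [2.619, -0.0, 1.498]
wrist_force: [-25.9, 5.9, 18.3]
finger_gap: 42.3
finger_force: 55.1
```

Call:
servo_tool([
  [[-0.004,0.0003,0.0069,0,0,0,1],[-0.004,0.0003,0.0069,0,0,0,1],[-0.014,0.001,0.001,0,0,0,1],[-0.03,0.0023,-0.0082,0,0,0,1],[-0.047,0.0035,-0.018,0,0,0,1],[-0.047,0.0035,-0.018,0,0,0,1]],
])

```text
clock: 6.05
eef_pos: [641.4, -51.2, 165.8]
eef_rot: [2.62, -0.0, 1.497]
wrist_force: [0.4, -0.4, -4.1]
finger_gap: 42.0
finger_force: 54.9
```

Run:
```python
from h import *
c=cam('scene'); save(c,'d.png',(205,230,315,330))
```

```text
(no output)
```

View pics/d.png

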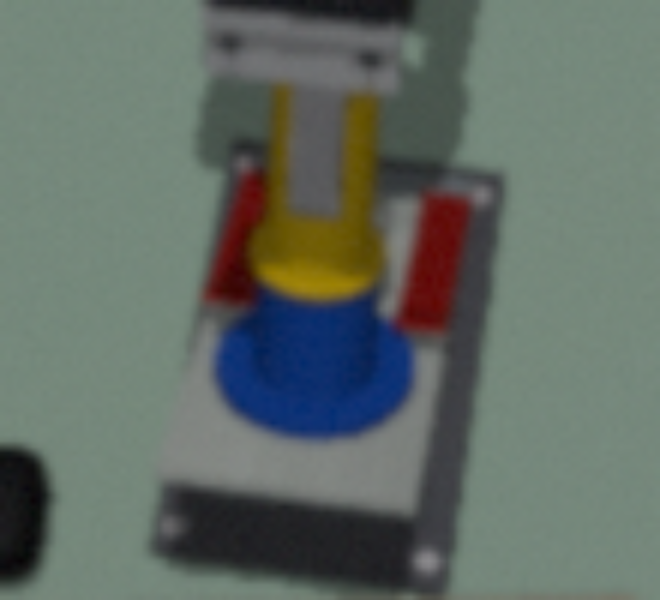

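The crop shows the flange at (315,365) just below the prong tips, and the bed's midline near 320 there. I'll nudge +y by about 1.5 mm and slide on.

Call:
servo_tool([
  [[0,0.003,0,0,0,0,1],[-0.0086,0.0036,-0.005,0,0,0,1],[-0.0173,0.0043,-0.01,0,0,0,1],[-0.026,0.005,-0.015,0,0,0,1],[-0.035,0.0056,-0.02,0,0,0,1],[-0.0432,0.0062,-0.025,0,0,0,1],[-0.0518,0.0069,-0.03,0,0,0,1],[-0.0518,0.0069,-0.03,0,0,0,1]],
])

```text
clock: 6.9
eef_pos: [616.4, -47.8, 151.7]
eef_rot: [2.618, -0.0, 1.497]
wrist_force: [-0.2, -0.0, -3.8]
finger_gap: 42.0
finger_force: 54.9
```

Call:
servo_tool([
  [[-0.0086,0.0006,-0.005,0,0,0,1],[-0.0173,0.0013,-0.01,0,0,0,1],[-0.026,0.002,-0.015,0,0,0,1],[-0.035,0.0026,-0.02,0,0,0,1],[-0.0432,0.0032,-0.025,0,0,0,1],[-0.0518,0.0039,-0.03,0,0,0,1],[-0.0518,0.0039,-0.03,0,0,0,1]],
])

```text
clock: 7.6
eef_pos: [590.5, -45.9, 136.7]
eef_rot: [2.618, -0.0, 1.497]
wrist_force: [-0.5, 0.2, -3.8]
finger_gap: 41.9
finger_force: 54.9
```

Call:
servo_tool([
  [[-0.0035,0.0003,-0.002,0,0,0,1],[-0.007,0.0005,-0.004,0,0,0,1],[-0.007,0.0005,-0.004,0,0,0,1]],
])

```text
clock: 7.9
eef_pos: [587.4, -45.7, 135.0]
eef_rot: [2.618, -0.0, 1.497]
wrist_force: [0.4, 0.3, -4.5]
finger_gap: 42.0
finger_force: 54.9
```

Call:
servo_tool([
  [[-0.0018,0.0001,-0.001,0,0,0,1],[-0.0035,0.0003,-0.002,0,0,0,1],[-0.0035,0.0003,-0.002,0,0,0,1]],
])

```text
clock: 8.2
eef_pos: [585.8, -45.5, 134.1]
eef_rot: [2.618, -0.0, 1.497]
wrist_force: [-0.2, 0.6, -3.6]
finger_gap: 42.2
finger_force: 54.9
```

Call:
servo_tool([
  [[-0.0018,0.0001,-0.001,0,0,0,1],[-0.0035,0.0003,-0.002,0,0,0,1],[-0.0035,0.0003,-0.002,0,0,0,1]],
])

```text
clock: 8.5
eef_pos: [584.2, -45.4, 133.3]
eef_rot: [2.617, 0.0, 1.497]
wrist_force: [1.3, -0.2, -4.2]
finger_gap: 42.3
finger_force: 54.9
```

Call:
servo_tool([
  [[-0.0018,0.0001,-0.001,0,0,0,1],[-0.0035,0.0003,-0.002,0,0,0,1],[-0.0035,0.0003,-0.002,0,0,0,1]],
])

```text
clock: 8.8
eef_pos: [583.0, -45.4, 133.1]
eef_rot: [2.615, 0.0, 1.497]
wrist_force: [3.3, 0.2, 1.7]
finger_gap: 41.9
finger_force: 54.8
```

Run:
```python
from h import *
c=cam('scene'); save(c,'e.png',(205,230,315,330))
```

```text
(no output)
```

View pics/e.png

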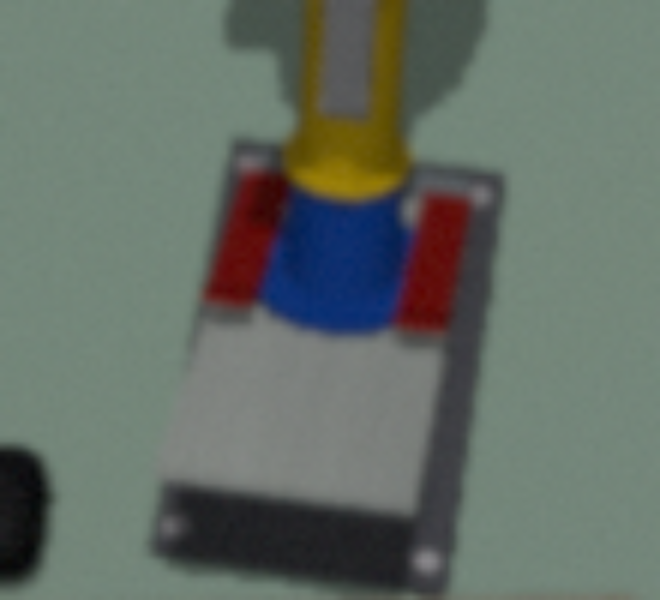

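The crop shows the flange under both prongs with the body in the slot, and the force confirms the stop. Now I pull along the ramp's normal.

Call:
servo_tool([
  [[0.0,0,0,0,0,0,1],[-0.005,0.0004,0.0087,0,0,0,1],[-0.01,0.0008,0.0173,0,0,0,1],[-0.015,0.0011,0.026,0,0,0,1],[-0.015,0.0011,0.026,0,0,0,1]],
], newtons=60)

```text
clock: 9.35
eef_pos: [573.9, -44.5, 144.5]
eef_rot: [2.62, -0.0, 1.497]
wrist_force: [0.3, 0.6, -3.3]
finger_gap: 41.5
finger_force: 59.9
```

Run:
```python
from h import *
c=cam('scene'); save(c,'f.png',(195,210,315,330)); s=manip.read_state();print(s['wrist_force'],s['moment'])
```

```text
[ 0.27996908 -0.9016908  -3.45048282] [0.01167693 0.42632053 0.00051583]
```

View pics/f.png

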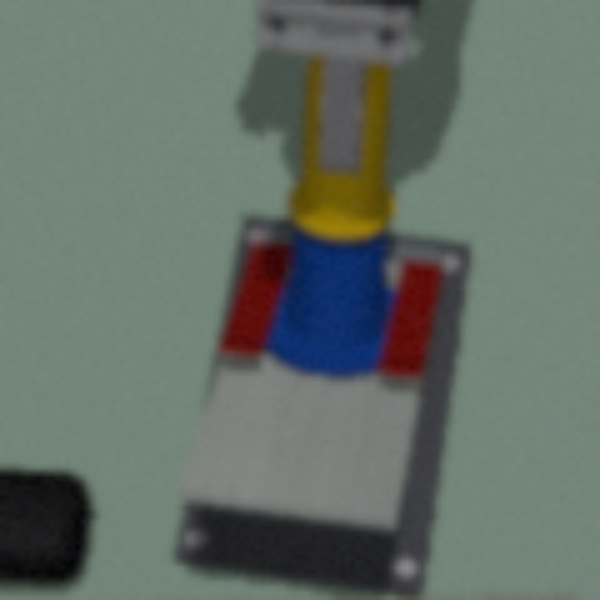

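The crop shows the yellow flange up about 5 px relative to the blue body, the blue flange still under the prongs, and the pads not slipped. The pull is working, so I continue.

Call:
servo_tool([
  [[-0.005,0.0004,0.0087,0,0,0,1],[-0.01,0.0008,0.0173,0,0,0,1],[-0.015,0.0011,0.026,0,0,0,1],[-0.02,0.0015,0.0346,0,0,0,1]],
])

```text
clock: 9.8
eef_pos: [564.2, -43.8, 161.7]
eef_rot: [2.62, -0.0, 1.497]
wrist_force: [4.5, -0.7, -9.4]
finger_gap: 41.7
finger_force: 59.8
```

Call:
servo_tool([
  [[-0.005,0.0004,0.0087,0,0,0,1],[-0.01,0.0008,0.0173,0,0,0,1],[-0.015,0.0011,0.026,0,0,0,1],[-0.02,0.0015,0.0346,0,0,0,1],[-0.025,0.0019,0.0433,0,0,0,1],[-0.03,0.0022,0.052,0,0,0,1]],
])

```text
clock: 10.4
eef_pos: [549.6, -42.8, 188.9]
eef_rot: [2.618, 0.0, 1.497]
wrist_force: [-0.8, 0.6, -1.2]
finger_gap: 42.1
finger_force: 59.9
```

Call:
servo_tool([
  [[-0.01,0.0008,0.0173,0,0,0,1],[-0.02,0.0015,0.0346,0,0,0,1],[-0.03,0.0022,0.052,0,0,0,1],[-0.03,0.0022,0.052,0,0,0,1]],
])

```text
clock: 10.8
eef_pos: [534.8, -41.8, 216.2]
eef_rot: [2.615, 0.0, 1.497]
wrist_force: [-0.3, 0.5, -1.7]
finger_gap: 41.9
finger_force: 59.9
```

Run:
```python
from h import *
c=cam('scene'); save(c,'g.png',(185,190,325,330)); s=manip.read_state();print(s['eef_pos'],s['wrist_force'],s['moment'])
n=np.array([-.4986,.037,.866]);O=np.array([636,-51,45.])
for k in(c,cam('top')):
    f=k['frame'].astype(int);P=k['P'];m=k['ok']&(f[...,2]>f[...,0]+50)&(f[...,2]>f[...,1]+30)&(P[...,0]>500)&(P[...,0]<780)&(abs(P[...,1]+50)<80)
    q=P[m]-O;ex=np.array([.8637,-.0645,.5]);h=q@n;print(len(q),np.percentile(h,[5,50,90,95,98]).round(1)); t=q[h>100]; print(len(t),(t@ex).mean(),t@ex if len(t)<5 else np.percentile(t@ex,[3,97]),(t@np.cross(n,ex)).mean() if len(t) else 0)
```

```text
[534.87029248 -41.77919182 215.37519766] [-0.02944001 -0.07364065 -1.94149577] [ 0.03847559  0.25866348 -0.04609033]
744 [  7.3  45.3 100.5 110.4 112.6]
81 6.060187917397785 [-5.92265755 12.55770726] 0.09858234972252324
287 [  3.8   9.8  60.3  63.8 329.6]
14 87.034886701666 [80.69817963 89.21033012] -1.8054253063635548
```

View pics/g.png

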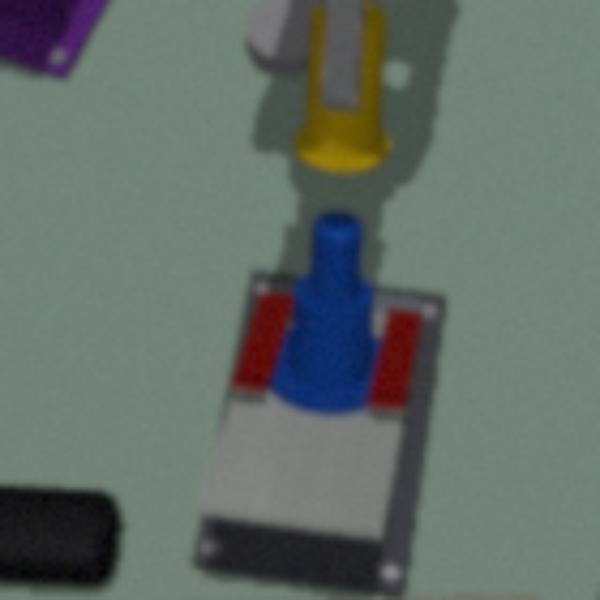

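The crop shows the yellow adapter clear of the spigot top at (338,225), with the blue one still seated under the prongs. Next I carry the yellow one to the small disc.

Call:
servo_tool([
  [[-0.01,0.02,0.01,0.001,0.01,0,1],[-0.03,0.07,0.01,0.002,0.03,0,1],[-0.05,0.14,0,0.004,0.05,0,1],[-0.08,0.22,0,0.006,0.08,0,1],[-0.11,0.3,-0.01,0.008,0.11,0,1],[-0.14,0.38,-0.01,0.01,0.14,0,1],[-0.165,0.46,-0.02,0.0123,0.1663,0,1],[-0.195,0.54,-0.03,0.0123,0.1663,0,1],[-0.22,0.61,-0.031,0.0123,0.1663,0,1],[-0.23,0.6425,-0.031,0.0123,0.1663,0,1]],
])

```text
clock: 11.9
eef_pos: [418.6, 281.9, 198.0]
eef_rot: [-3.14, 0.0, 1.499]
wrist_force: [0.2, -0.9, -1.6]
finger_gap: 41.8
finger_force: 59.9
```

Call:
servo_tool([
  [[0,0,-0.05,0,0,0,1],[0,0,-0.11,0,0,0,1],[0,0,-0.17,0,0,0,1],[0,0,-0.22,0,0,0,1],[0,0,-0.25,0,0,0,1],[0,0,-0.25,0,0,0,1],[0,0,-0.25,0,0,0,1]],
])

```text
clock: 12.6
eef_pos: [420.0, 279.6, 74.1]
eef_rot: [-3.141, 0.0, 1.497]
wrist_force: [0.9, 1.1, -1.4]
finger_gap: 41.8
finger_force: 59.9
```

Run:
```python
from h import *
s=manip.read_state();print(s['eef_pos'],s['eef_rot'],s['wrist_force']);T=s['eef_pos']
for k in(cam('scene'),cam('top')):
    f=k['frame'].astype(int);P=k['P'];r,g,b=f[...,0],f[...,1],f[...,2]
    near=(np.hypot(P[...,0]-420,P[...,1]-280)<50)&k['ok']
    q=P[near&(r>b+60)&(g>b+40)];lo=q[q[:,2]<q[:,2].min()+14];print('yel',len(q),np.percentile(q[:,2],[2,98]).round(1),lo.min(0).round(),lo.max(0).round())
    q=P[near&(f.max(-1)<70)&(P[...,2]<12)];print('blk',len(q),q.min(0).round() if len(q) else '',q.max(0).round() if len(q) else '')
```

```text
[420.00777199 279.58769304  74.14283362] [-3.14144185e+00  8.52447366e-05  1.49692899e+00] [ 0.88704446  1.07925883 -1.35721914]
yel 166 [  5.7 118.9] [418. 262.   4.] [431. 298.   9.]
blk 69 [411. 253.   1.] [440. 301.  11.]
yel 98 [ 38.4 111.5] [402. 270.   6.] [402. 270.   6.]
blk 12 [399. 258.   3.] [418. 269.  11.]
```

Call:
servo_tool([
  [[0,0,-0.025,0,0,0,1],[0,0,-0.045,0,0,0,1],[0,0,-0.057,0,0,0,1],[0,0,-0.059,0,0,0,1],[0,0,-0.059,0,0,0,1]],
])

```text
clock: 13.2
eef_pos: [419.8, 279.4, 44.2]
eef_rot: [-3.141, 0.0, 1.497]
wrist_force: [-0.7, -0.3, -0.2]
finger_gap: 41.4
finger_force: 59.9
```

Call:
servo_tool([
  [[0,0,-0.002,0,0,0,1],[0,0,-0.002,0,0,0,1]],
])

```text
clock: 13.4
eef_pos: [419.9, 279.6, 43.6]
eef_rot: [3.141, -0.0, 1.497]
wrist_force: [-0.3, -0.6, -1.4]
finger_gap: 41.9
finger_force: 59.9
```

Call:
servo_tool([
  [[0,0,-0.002,0,0,0,1],[0,0,-0.002,0,0,0,1]],
])

```text
clock: 13.6
eef_pos: [420.0, 279.6, 42.9]
eef_rot: [3.141, -0.0, 1.497]
wrist_force: [-2.9, 0.6, 3.7]
finger_gap: 41.9
finger_force: 59.9
```

Contact. I release and rise.

Call:
servo_tool([
  [[0,0,0,0,0,0,0.5],[0,0,0,0,0,0,0.3],[0,0,0,0,0,0,0.25],[0,0,0,0,0,0,0.25],[0,0,0.04,0,0,0,0.25],[0,0,0.12,0,0,0,0.25],[0,0,0.2,0,0,0,0.25],[0,0,0.28,0,0,0,0.25],[0,0,0.36,0,0,0,0.25],[0,0,0.36,0,0,0,0.25]],
])

```text
clock: 14.6
eef_pos: [421.3, 280.4, 227.6]
eef_rot: [3.135, -0.005, 1.497]
wrist_force: [0.0, 0.3, -0.2]
finger_gap: 70.5
finger_force: 0.0
```

Run:
```python
from h import *
print(manip.read_state()['eef_pos'])
n=np.array([-.4986,.037,.866]);O=np.array([636,-51,45.]);ex=np.array([.8637,-.0645,.5]);ey=np.cross(n,ex)
for k in(cam('scene'),cam('top')):
    f=k['frame'].astype(int);P=k['P'];r,g,b=f[...,0],f[...,1],f[...,2]
    near=(np.hypot(P[...,0]-420,P[...,1]-280)<50)&k['ok']
    q=P[near&(r>b+60)&(g>b+40)];t=q[q[:,2]>84];print('yel',len(q),len(t),np.median(t,0),'fl',q[q[:,2]<14].min(0).round(),q[q[:,2]<14].max(0).round())
    m=k['ok']&(b>r+50)&(b>g+30)&(P[...,0]>500)&(P[...,0]<700)&(abs(P[...,1]+50)<80)
    q=P[m]-O;h=q@n;s=q[(h>66)&(h<106)];t=q[(h>108)&(h<116)]
    for z in(s,t): print(len(z),'x',np.percentile(z@ex,[3,50,97]).round(1),'y',np.percentile(z@ey,[3,50,97]).round(1)) if len(z) else 0
```

```text
[421.33272171 280.36163435 227.58743361]
yel 390 141 [422.80963926 276.34905249  89.11145711] fl [406. 252.   7.] [447. 300.  14.]
136 x [ 3.4 10.  14. ] y [-11.3   0.9  12.1]
56 x [-6.7  4.7 13.7] y [-11.4   0.2  11.8]
yel 368 198 [421.76711739 277.73235793  90.25255649] fl [396. 252.   4.] [446. 299.  14.]
56 x [-9.1 12.9 16.2] y [-11.3   4.1  16.5]
93 x [-10.4   2.   13.9] y [-11.4   1.1  13.5]
```

Call:
servo_tool([
  [[0.02,-0.05,0,-0.001,-0.02,0,0.25],[0.05,-0.13,0,-0.003,-0.04,0,0.25],[0.08,-0.21,0,-0.005,-0.07,0,0.25],[0.11,-0.29,0,-0.008,-0.1,0,0.25],[0.145,-0.37,0,-0.01,-0.13,0,0.25],[0.18,-0.45,-0.01,-0.0123,-0.15,0,0.25],[0.21,-0.53,-0.03,-0.0123,-0.1663,0,0.25],[0.24,-0.61,-0.043,-0.0123,-0.1663,0,0.25],[0.254,-0.646,-0.043,-0.0123,-0.1663,0,0.25],[0.254,-0.646,-0.043,-0.0123,-0.1663,0,0.25]],
])

```text
clock: 15.7
eef_pos: [546.5, -45.6, 198.8]
eef_rot: [2.621, -0.0, 1.494]
wrist_force: [-0.0, 0.9, 0.6]
finger_gap: 70.7
finger_force: 0.0
```

Call:
servo_tool([
  [[0,0,0,0,0,0,0.25],[0.0,0,0,0,0,0,0.25]],
])

```text
clock: 15.9
eef_pos: [546.4, -42.5, 200.3]
eef_rot: [2.619, -0.0, 1.498]
wrist_force: [-0.4, 0.3, 0.5]
finger_gap: 70.5
finger_force: 0.0
```

Call:
servo_tool([
  [[0.02,-0.0015,-0.0346,0,0,0,0.25],[0.045,-0.0033,-0.078,0,0,0,0.25],[0.07,-0.005,-0.121,0,0,0,0.25],[0.09,-0.0066,-0.156,0,0,0,0.25],[0.105,-0.0077,-0.182,0,0,0,0.25],[0.11,-0.008,-0.1905,0,0,0,0.25],[0.11,-0.008,-0.1905,0,0,0,0.25]],
])

```text
clock: 16.6
eef_pos: [601.6, -46.6, 105.3]
eef_rot: [2.619, -0.0, 1.498]
wrist_force: [-0.4, 0.5, -0.2]
finger_gap: 70.3
finger_force: 0.0
```

Call:
servo_tool([
  [[0,0,0,0,0,0,0.5],[0,0,0,0,0,0,1],[0,0,0,0,0,0,1],[0,0,0,0,0,0,1],[0,0,0,0,0,0,1],[0,0,0,0,0,0,1],[0,0,0,0,0,0,1]],
], newtons=50)

```text
clock: 17.3
eef_pos: [601.6, -47.5, 105.4]
eef_rot: [2.618, -0.0, 1.497]
wrist_force: [-0.3, -0.3, -1.8]
finger_gap: 28.9
finger_force: 50.0
```

Call:
servo_tool([
  [[-0.002,0,0.0035,0,0,0,1],[0.01,-0.001,0.0104,0,0,0,1],[0.028,-0.0022,0.021,0,0,0,1],[0.046,-0.0036,0.031,0,0,0,1],[0.064,-0.005,0.0417,0,0,0,1],[0.082,-0.0063,0.052,0,0,0,1],[0.1,-0.0076,0.0625,0,0,0,1],[0.1,-0.0076,0.0625,0,0,0,1]],
])

```text
clock: 18.1
eef_pos: [653.1, -51.4, 137.9]
eef_rot: [2.616, 0.0, 1.497]
wrist_force: [0.5, 0.4, -3.3]
finger_gap: 28.9
finger_force: 49.9
```

Call:
servo_tool([
  [[0.02,-0.0015,0.0116,0,0,0,1],[0.04,-0.003,0.0232,0,0,0,1],[0.06,-0.0045,0.0347,0,0,0,1],[0.068,-0.005,0.0394,0,0,0,1],[0.068,-0.005,0.0394,0,0,0,1]],
])

```text
clock: 18.6
eef_pos: [685.9, -53.8, 156.6]
eef_rot: [2.618, -0.0, 1.497]
wrist_force: [0.5, 0.4, -3.4]
finger_gap: 29.6
finger_force: 49.9
```

Call:
servo_tool([
  [[-0.02,0.0015,0.0346,0,0,0,1],[-0.05,0.004,0.086,0,0,0,1],[-0.08,0.006,0.138,0,0,0,1],[-0.1,0.04,0.16,0.002,0.02,0,1],[-0.12,0.11,0.165,0.003,0.05,0,1],[-0.14,0.19,0.165,0.005,0.08,0,1],[-0.17,0.27,0.16,0.007,0.11,0,1],[-0.2,0.35,0.16,0.01,0.14,0,1],[-0.225,0.43,0.15,0.0123,0.1663,0,1],[-0.245,0.51,0.147,0.0123,0.1663,0,1]],
])

```text
clock: 19.6
eef_pos: [562.8, 202.4, 228.8]
eef_rot: [-3.137, 0.001, 1.496]
wrist_force: [0.6, -0.4, -2.4]
finger_gap: 29.4
finger_force: 49.9
```

Call:
servo_tool([
  [[-0.02,0.07,0,0,0,0,1],[-0.045,0.14,0,0,0,0,1],[-0.065,0.2,0,0,0,0,1],[-0.077,0.244,0,0,0,0,1],[-0.077,0.244,0,0,0,0,1],[-0.077,0.244,0,0,0,0,1]],
])

```text
clock: 20.2
eef_pos: [524.6, 323.0, 229.7]
eef_rot: [-3.141, 0.0, 1.498]
wrist_force: [0.1, -0.6, -2.3]
finger_gap: 29.3
finger_force: 49.9
```

Call:
servo_tool([
  [[0,0,-0.07,0,0,0,1],[0,0,-0.14,0,0,0,1],[0,0,-0.2,0,0,0,1],[0,0,-0.25,0,0,0,1],[0,0,-0.25,0,0,0,1],[0,0,-0.25,0,0,0,1]],
])

```text
clock: 20.8
eef_pos: [525.4, 322.5, 105.9]
eef_rot: [3.141, -0.0, 1.496]
wrist_force: [1.1, -0.4, -2.0]
finger_gap: 29.4
finger_force: 49.9
```

Run:
```python
from h import *
s=manip.read_state();print(s['eef_pos'],s['eef_rot'],s['wrist_force'])
for n,k in(('s',cam('scene')),('t',cam('top'))):
    f=k['frame'].astype(int);P=k['P'];r,g,b=f[...,0],f[...,1],f[...,2]
    near=(np.hypot(P[...,0]-526,P[...,1]-322)<70)&k['ok']
    q=P[near&(b>r+50)&(b>g+30)];print(n,'blue z',len(q),np.percentile(q[:,2],[2,10,50,98]).round(1)); q=q[q[:,2]<50];print(q.min(0).round(),q.max(0).round())
    if n=='s': save(k,'j.png',(320,180,460,285))
```

```text
[525.38607236 322.49172859 105.94378001] [ 3.14127065e+00 -8.15088708e-05  1.49599204e+00] [ 1.12851752 -0.42929187 -2.00743224]
s blue z 570 [ 40.8  42.9  47.5 137.9]
[488. 280.   3.] [567. 361.  50.]
t blue z 281 [ 41.9  43.4  47.  103.9]
[489. 282.   4.] [568. 330.  50.]
```

View pics/j.png

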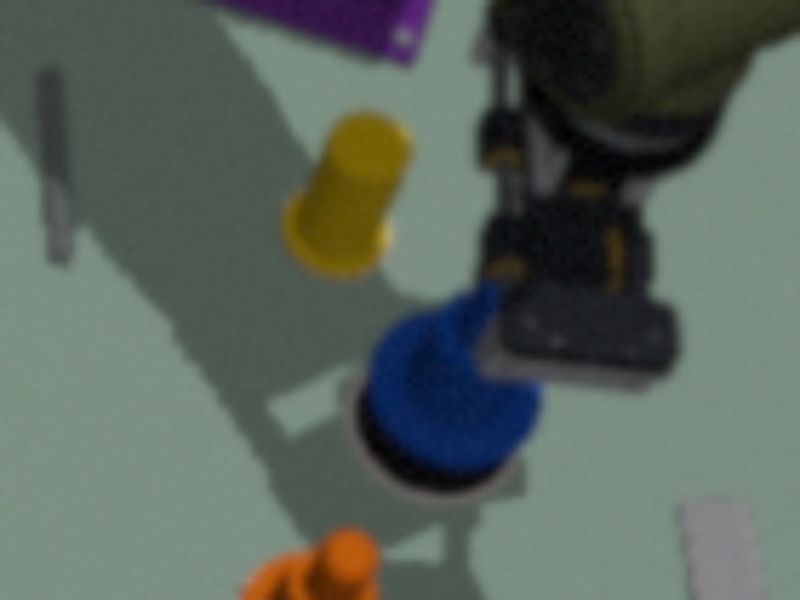

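The picture shows the yellow adapter upright on its disc and the blue flange (455,385) hovering squarely over the large disc (440,425). I lower it.

Call:
servo_tool([
  [[0,0,-0.025,0,0,0,1],[0,0,-0.045,0,0,0,1],[0,0,-0.057,0,0,0,1],[0,0,-0.06,0,0,0,1],[0,0,-0.06,0,0,0,1]],
])

```text
clock: 21.4
eef_pos: [524.8, 323.2, 74.9]
eef_rot: [-3.141, 0.0, 1.497]
wrist_force: [-0.1, 0.6, -1.8]
finger_gap: 29.3
finger_force: 49.9
```

Call:
servo_tool([
  [[0,0,-0.002,0,0,0,1],[0,0,-0.004,0,0,0,1],[0,0,-0.004,0,0,0,1]],
])

```text
clock: 21.7
eef_pos: [524.9, 323.2, 73.2]
eef_rot: [3.142, -0.0, 1.497]
wrist_force: [0.6, -0.4, -2.4]
finger_gap: 29.3
finger_force: 49.9
```

Call:
servo_tool([
  [[0,0,-0.002,0,0,0,1],[0,0,-0.002,0,0,0,1]],
])

```text
clock: 21.9
eef_pos: [525.0, 323.2, 72.5]
eef_rot: [3.141, -0.0, 1.497]
wrist_force: [-1.2, -0.8, 1.8]
finger_gap: 29.3
finger_force: 50.0
```

Contact. I release, rise, and check.

Call:
servo_tool([
  [[0,0,0,0,0,0,0.6],[0,0,0,0,0,0,0.3],[0,0,0,0,0,0,0.25],[0,0,0,0,0,0,0.25],[0,0,0.04,0,0,0,0.25],[0,0,0.12,0,0,0,0.25],[0,0,0.2,0,0,0,0.25],[0,0,0.28,0,0,0,0.25],[0,0,0.3,0,0,0,0.25],[0,0,0.3,0,0,0,0.25]],
])

```text
clock: 22.9
eef_pos: [525.3, 323.4, 223.6]
eef_rot: [3.139, -0.002, 1.497]
wrist_force: [0.2, 1.1, -0.4]
finger_gap: 70.4
finger_force: 0.0
```

Call:
servo_tool([
  [[-0.06,-0.07,0,0,0,0,0.25],[-0.1,-0.15,0.02,0,0,0,0.25],[-0.16,-0.23,0.04,0,0,0,0.25],[-0.2,-0.31,0.06,0,0,0,0.25],[-0.2,-0.4,0.06,0,0,0,0.25],[-0.2,-0.48,0.06,0,0,0,0.25],[-0.2,-0.56,0.06,0,0,0,0.25],[-0.2,-0.6,0.06,0,0,0,0.25],[-0.2,-0.6,0.06,0,0,0,0.25]],
])

```text
clock: 23.8
eef_pos: [424.3, 21.4, 250.5]
eef_rot: [-3.139, 0.0, 1.494]
wrist_force: [0.4, 0.1, -0.5]
finger_gap: 70.1
finger_force: 0.0
```

Run:
```python
from h import *
for n,k in(('scene',cam('scene')),('top',cam('top'))):
    f=k['frame'].astype(int);P=k['P'];r,g,b=f[...,0],f[...,1],f[...,2];f0=np.load(n+'0.npz')['f']
    def reg(x,y,R): return (np.hypot(P[...,0]-x,P[...,1]-y)<R)&k['ok']
    for nm,m,zt in(('blue',reg(526,322,70)&(b>r+50)&(b>g+30),(100,120)),('yel',reg(420,280,60)&(r>b+60)&(g>b+40),(82,96))):
        q=P[m];t=q[(q[:,2]>zt[0])&(q[:,2]<zt[1])];fl=q[q[:,2]<16]
        print(n,nm,'top',len(t),np.median(t,0).round(1),'flange',((np.percentile(fl,1,0)+np.percentile(fl,99,0))/2).round(1),(np.percentile(fl,99,0)-np.percentile(fl,1,0)).round(1))
    m=reg(633,250,70)&(r>b+60)&(P[...,2]>-9);q=P[m];print(n,'orange',len(q),np.median(q,0).round(1))
```

```text
scene blue top 99 [528.8 320.4 114.3] flange [525.9 321.7  10.8] [76.7 77.9  9.1]
scene yel top 158 [422.8 276.2  89. ] flange [425.  277.2  10.9] [43.4 50.7  8.8]
scene orange 561 [646.6 244.5  32.1]
top blue top 102 [524.8 321.8 114.1] flange [526.  323.1   9.4] [79.  80.9 13. ]
top yel top 207 [421.7 277.4  90.2] flange [421.1 283.2   8.9] [50.2 62.7 13.8]
top orange 449 [629.3 247.7  19.8]
```

```bash
python3 -c "from cell import manip; print(manip.sign_off())"
```

```text
the job is handed in; nothing more can be done
None
```

I pulled the small yellow adapter off the large blue one under the fork prongs and stood both upright on their own discs, about 4 mm or less off centre by the cameras. The orange adapter shows no movement, and I handed the job in at about 24 s of the 61 s allowed; no verdict came back.

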